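# Slide the radio battery home under its hold-down spring

### The arm

A 6-joint arm with a two-finger parallel gripper is mounted at the origin on the work surface. World frame = base frame: x ahead of the robot, y to its left, z up, the work surface at z = 0. Lengths are in m, angles in rad, forces in N, time in s.
With the tool pointing down it reaches from about 0.3 to 0.75 m from the base axis. Payload 8.5 kg.
Tool frame: the origin (TCP) lies at the very end of the fingers, on their centre line; the grasp point (between the pads) lies 19 mm behind it (grip_point_offset is the distance from the TCP to the grasp point, in m); x points along the fingers, y is the direction in which the jaws open and shut, and the axes are right-handed (so a half turn about x gives the same grasp; the last joint's range is limited). The gripper opens to 85 mm and grips with 20 to 120 N. Pads are 22 mm wide; open, the fingers measure 114 mm over their backs; the gripper's body (76 mm by 85 mm) begins 54 mm behind the grasp point. The pads swing forward as they close: fully open they stand 13 mm farther back than shut.
Start: joints at [1.095, 0.381, 1.297, -0, 1.464, -0.215], TCP at [0.142, 0.531, 0.231] pointing down, gripper open.
Joint ranges: [-3.11, 3.11], [-0.89, 2.33], [0.22, 2.48], [-1.42, 4.56], [0.17, 2.85], [-2.88, 2.88]. Speed limits (rad/s): [2.39, 2.39, 3.14, 3.14, 3.14, 3.14].

### API

Orientations are given as a unit quaternion [x, y, z, w].
In Python, from station import movep, movel, set_joints, grip, wait, solve_ik, get_image, MotionError, close_job, recognise, read_t, read_joint_positions, read_joint_velocities, read_tau, read_tcp_pos, read_eef_rot, read_force, read_ft_torque, read_grip_width, grip_point_offset gives the robot as it stands. Calls block until the motion is done:
- movep(position, orientation): joint-space move of the TCP to a pose.
- movel(position, attitude=None, max_speed=0.15): straight line of the TCP; attitude=None keeps the orientation; max_speed is the mean speed in m/s.
- set_joints(angles): joint-space move.
- grip(opening): finger opening in m; the grip force is fixed at half the most; returns when the fingers have stopped.
- wait(seconds).
- solve_ik(position, orientation): joint angles nearest the present ones, or None.
- get_image(name): name is "side" or "top"; returns a dict with "color" (420x560x3 uint8, red, green, blue), "depth" (420x560 float32, m along the optical axis (not along the pixel's ray), 0 where there is no reading), "fx", "fy", "cx", "cy" (pixels), "dist_coeffs" ([k1, k2, p1, p2, k3] as OpenCV has them; the pictures are not rectified), "T" (4x4, takes a point from camera to world coordinates). Camera axes: x right, y down, z forward; pixel columns grow to the right and rows downward; lengths in m; the calibration is good to about 2 mm. A picture is of the moment at which its call begins.
A pose or a line that the arm cannot do raises MotionError and nothing moves.
- close_job(): hands the job in, once; it reports no verdict.
Trained networks look in a picture, given as the dict that the camera call returned (one of the last four; its "shot" number tells which), for a name from the list of things; names that differ only in an ending like _2 or _b are one class to them, and where a whole thing is asked for, a point or a joint stands for the part that bears it (a point fixed in the world has none). Each returns a list of dicts, best first, with "conf" (0 to 1); they miss things now and then, are a little off and sometimes report something else, mostly with a low value. They report only what shows in the picture. A call takes as long as a camera call. They do not tell look-alikes from the thing itself.
- recognise(picture, name): "location" ([x, y, z] in m, in world coordinates, good to about 4 mm: the middle of the surface that is visible of it).
Readings, each from a call of its own:
- read_t(): time.
- read_joint_positions(): joint angles.
- read_joint_velocities(): joint speeds.
- read_tau(): joint torques, N m.
- read_tcp_pos(): TCP position.
- read_eef_rot(): TCP orientation.
- read_force(): force on the tool from outside, world axes, zero at the start.
- read_ft_torque(): the same for the moment, N m.
- read_grip_width(): finger opening in m.
Only numpy, scipy, OpenCV 4.12 (cv2) and the standard library are available. Lean on these libraries where they do the work, as an engineer would, in place of code of your own. Each camera call takes 0.05 s, during which the arm holds its last target.

### The job

One of the two battery packs in the conditioner has only been laid in its pocket: press down hard on its top with the fingertips and, keeping up the pressure, slide it along the pocket so that its nose passes under the hold-down leaf spring and it is fully home against the contact block. Do not pick the pack up or tip it, and leave the pack that is already home and the radio, mug and stapler as they are.

Things in the scene. Friction and masses are not known exactly. Their poses are not given: they have to be found in the camera images.
- cradle: Light grey two-bay battery conditioner, fixed, 240 x 150 mm. Origin on the desk under the middle of the pockets; x runs along the pockets from the loading end to the contact block and console, y left, z up. Pockets at y = +37 mm (left) and -37 mm (right), inside x = -82.5 to 82.5 mm, 61 mm wide, slick floor (friction 0.1) at z 28 mm. Tops: side rims 46, rear rim 53, contact block 54, console 74 mm.
- home_l (a point): Left pocket (+y): where the origin of a pack that is fully home lies, at x 27.5, y 37, z 28 mm in the cradle's frame; that pack's nose touches the contact block, which begins at x 82.5 mm.
- home_r (a point): The same for the right pocket, at x 27.5, y -37, z 28 mm in the cradle's frame.
- pack_a: Black flat radio battery pack, 110 x 58 x 24 mm, about 0.18 kg, axes as the cradle's; origin in the centre of its underside, nose (brass contacts) at x +55 mm, tail at -55 mm. Its flat top, 52 mm over the desk, has fine ribs near the tail that cannot be hooked. One pack starts home; the other lies 50 to 54 mm short of home, its tail 1 to 5 mm from the rear rim.
- pack_b: The second battery pack, just like pack_a, in the other pocket. Either of the two may be the one that is not home, and either may lie left or right.
- leaf_l (a joint): Lift of the steel leaf spring over the left pocket, rad: 0 down with no pack under it, about 0.08 riding on a pack's top, limit 0.35. It bears on the pack with 3 N at first, about 5.5 N when lifted. Getting the nose under it takes a forward push of 4 to 6 N, so fingertips that drive the pack by their grip on its top must bear down with 10 to 20 N; less may slip.
- leaf_r (a joint): The same for the leaf spring over the right (-y) pocket.
- leaf_l_lip (a point): Upturned free end (lip) of the left leaf spring, a 24 mm wide strip on the pocket's centre line. In the cradle's frame, at rest: lip at x 35, z 55 mm; from it the strip drops to a knee at x 51 mm, 3 mm lower than a pack's top, then rises to its clamp at x 85, z 55 mm. A pack that is home has 62 mm of its top, from the tail, free of the spring.
- leaf_r_lip (a point): The same for the right leaf spring.
- radio: Handheld two-way radio standing on the desk, black, 34 x 58 x 115 mm with a stub aerial to 185 mm, beside the conditioner. Origin in the centre of its foot. Bystander.
- mug: White mug, 80 mm across, 92 mm high, standing on the desk on the other side of the conditioner. Origin in the centre of its foot. Bystander.
- stapler: Black stapler, 115 x 30 x 52 mm, lying on the desk to the right (-y) of the loading end of the conditioner, along its side. Origin in the centre of its underside. Bystander.
Things that resemble listed ones, but are neither listed nor needed, are in the scene too. Leave any purple look-alike of the pack_a alone.

How it is judged:
On the way:
1. the pack is slid with its nose under the spring by fingers that press on its top (((x of pack_a in the frame of cradle between 0 and 0.022 m and contact force between the fingers and pack_a above 4 N and x of the grasp point in the frame of pack_a above -0.055 m and z of the grasp point in the frame of pack_a above 0.03 m) or (x of pack_b in the frame of cradle between 0 and 0.022 m and contact force between the fingers and pack_b above 4 N and x of the grasp point in the frame of pack_b above -0.055 m and z of the grasp point in the frame of pack_b above 0.03 m))), for 0.04 s.
At the end, for the whole second after the job is handed in: Both packs lie flat in their pockets, fully home (within 3 mm of the contact block) and at rest, each with its leaf spring riding on its top (x of each of pack_a, pack_b in the frame of cradle above 0.0245 m and z of pack_a in the frame of cradle between 0.025 and 0.031 m and angle between the x axis of each of pack_a, pack_b and the x axis of cradle, either way round below 0.06 rad and linear speed of each of pack_a, pack_b below 0.01 m/s and z of pack_b in the frame of cradle between 0.025 and 0.031 m and value of joint each of leaf_l, leaf_r above 0.06 rad); the robot touches nothing.
It fails at once if a pack is lifted off the pocket floor (more than 6 mm) or tipped (more than about 8 degrees) (z of any of pack_a, pack_b in the frame of cradle above 0.034 m or angle between any of pack_a, pack_b's own z axis and vertical above 0.14 rad).
It fails at once if the pack that was already home is drawn back more than 8 mm (neither pack is home) (x of each of pack_a, pack_b in the frame of cradle below 0.0195 m).
It fails at once if the radio, mug or stapler is moved more than 20 mm (distance of any of radio, mug, stapler from where it was at the start of the episode above 0.02 m).
It also fails if it takes over 38 s, if anything falls off the work surface, if the arm or the gripper's body presses on something with over 40 N, if the wrist force passes 120 N, or if a joint passes its speed limit or range.

## Working session

There is one attempt and no reset: what is moved stays moved. The work goes in short steps, each a Python script; the robot and the scene stay as the last script left them, time stands still between calls to the robot, and variables do not carry over. Pictures are saved under pics/ and viewed, and the job is handed in when it is done.

```bash
mkdir -p pics; ls; python3 - <<'E'
from station import *
import cv2,numpy as np
for n in("top","side"):
    p=get_image(n); cv2.imwrite(f"pics/{n}0.png",p["color"][:,:,::-1]); np.savez(f"pics/{n}0.npz",**{k:v for k,v in p.items()})
    print(n,p["fx"],p["dist_coeffs"],np.round(p["T"],3).tolist())
    for k in("cradle","pack_a","leaf_l_lip","radio","mug","stapler"):
        print(k,[(np.round(r["location"],3).tolist(),round(r["conf"],2)) for r in recognise(p,k)])
print(read_t(),read_eef_rot(),read_force(),read_grip_width(),grip_point_offset)
E
```

```text
pics
top 530.1119671021168 [-0.16947779  0.          0.          0.          0.        ] [[0.177, -0.958, 0.226, 0.417], [-0.984, -0.173, 0.039, 0.013], [0.002, -0.229, -0.973, 0.93], [0.0, 0.0, 0.0, 1.0]]
cradle [([0.584, -0.174, 0.049], 0.65)]
pack_a [([0.515, -0.112, 0.055], 0.92), ([0.788, -0.151, 0.02], 0.92), ([0.449, 0.054, 0.023], 0.9), ([0.52, -0.2, 0.052], 0.59)]
leaf_l_lip [([0.594, -0.153, 0.053], 0.85)]
radio [([0.635, -0.04, 0.114], 0.73)]
mug [([0.527, -0.368, 0.051], 0.94)]
stapler [([0.386, -0.231, 0.046], 0.76)]
side 463.33796017410185 [-0.03928316  0.          0.          0.          0.        ] [[0.924, -0.247, 0.291, 0.371], [-0.381, -0.566, 0.731, -0.577], [-0.016, -0.787, -0.617, 0.568], [0.0, 0.0, 0.0, 1.0]]
cradle [([0.575, -0.207, 0.045], 0.65), ([0.386, -0.236, 0.046], 0.33)]
pack_a [([0.447, 0.038, 0.022], 0.96), ([0.513, -0.12, 0.052], 0.67), ([0.518, -0.198, 0.047], 0.56), ([0.782, -0.165, 0.021], 0.55)]
leaf_l_lip [([0.586, -0.154, 0.055], 0.89)]
radio [([0.638, -0.067, 0.088], 0.78)]
mug [([0.539, -0.33, 0.064], 0.59)]
stapler [([0.386, -0.238, 0.046], 0.79)]
0.7 [ 0.09192559  0.7011017  -0.09193281  0.70110944] [1.42268399 0.05850535 0.21101157] 0.08517077138253525 0.0187
```

View pics/top0.png

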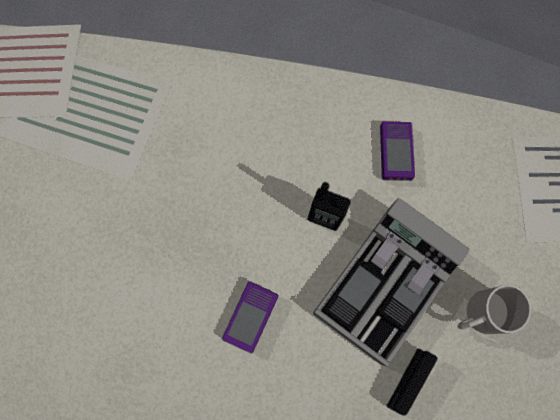

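View pics/side0.png

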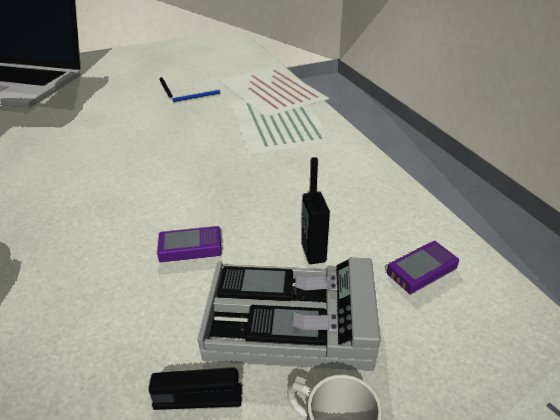

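The left (radio-side) pack, at about (260,282) in the side view, lies back against the rear rim. The right pack is under its leaf. Next I'll measure the cradle frame.

```bash
python3 - <<'E'
import cv2,numpy as np
p=np.load("pics/top0.npz")
c=p["color"][190:370,300:480,::-1]
cv2.imwrite("pics/topz.png",cv2.resize(c,None,fx=3.3,fy=3.3,interpolation=cv2.INTER_CUBIC))
# world cloud
K=np.array([[p["fx"],0,p["cx"]],[0,p["fy"],p["cy"]],[0,0,1]],float)
v,u=np.mgrid[0:420,0:560]
n=cv2.undistortPoints(np.stack([u,v],-1).reshape(-1,1,2).astype(np.float64),K,p["dist_coeffs"]).reshape(420,560,2)
d=p["depth"]; P=np.concatenate([n*d[...,None],d[...,None]],-1)@p["T"][:3,:3].T+p["T"][:3,3]
np.save("pics/cloud.npy",P)
m=(P[...,2]>0.024)&(P[...,2]<0.085)&(d>0)
m=cv2.morphologyEx(m.astype(np.uint8),cv2.MORPH_OPEN,np.ones((3,3)))
k,l,s,ce=cv2.connectedComponentsWithStats(m)
for i in range(1,k):
    if s[i,4]>100: 
        q=P[l==i]; r=cv2.minAreaRect(q[:,:2].astype(np.float32)*1000); print(i,s[i],np.round(r[0],1),np.round(r[1],1),round(r[2],2),np.round(np.percentile(q[:,2],[5,50,95]),3))
desk=(np.abs(P[...,2])<.02)&(d>0);print(np.median(P[desk][:,2]))
E
```

```text
1 [  315   198   154   168 12851] [ 547.8 -169.9] [152.4 241.7] 63.02 [0.027 0.051 0.074]
2 [308 210  33  18 285] [632.6 -40.5] [57.9  6.5] 78.33 [0.028 0.056 0.082]
3 [499 287  28  44 675] [ 535.5 -380.1] [72.4 35.1] 17.4 [0.027 0.056 0.082]
4 [457 289  43  45 677] [ 517.7 -320.4] [76.6 64.8] 15.91 [0.028 0.06  0.081]
5 [ 392  351   45   65 1127] [ 387.5 -233.6] [ 27.  112.7] 69.54 [0.041 0.048 0.052]
-0.0004055807588726479
```

View pics/topz.png

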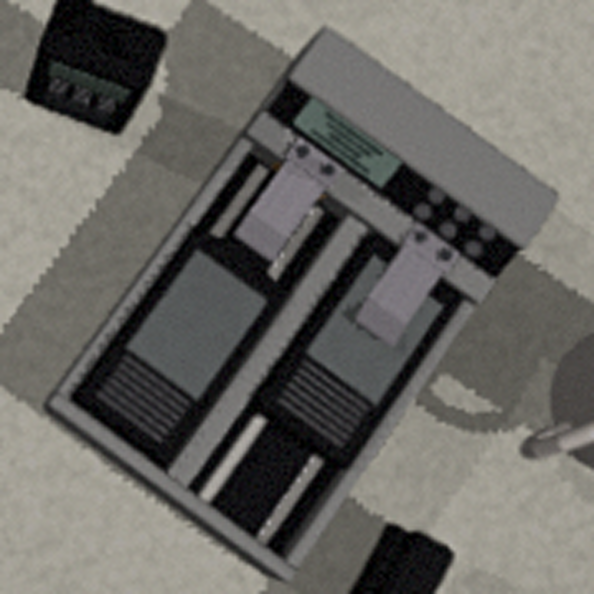

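```bash
python3 - <<'E'
import numpy as np
P=np.load("pics/cloud.npy").reshape(-1,3); a=np.radians(63.02-90); R=np.array([[np.cos(a),-np.sin(a)],[np.sin(a),np.cos(a)]])
c=np.array([.5478,-.1699]); q=(P[:,:2]-c)@R; z=P[:,2]
for lo,hi in((.025,.050),(-.050,-.025),(-.006,.006)):
    print("y",lo)
    for x in np.arange(-.126,.126,.003):
        m=(abs(q[:,0]-x)<.0015)&(q[:,1]>lo)&(q[:,1]<hi)
        if m.any(): print("%d:%.0f"%(x*1e3,np.median(z[m])*1e3),end=" ")
    print()
print("y profile at rim/pack")
for y in np.arange(-.08,.081,.002):
    m=(abs(q[:,1]-y)<.001)&(q[:,0]>-.08)&(q[:,0]<-.03)
    print("%d:%.0f"%(y*1e3,np.median(z[m])*1e3),end=" ")
E
```

```text
y 0.025
-126:-1 -123:-1 -120:23 -117:52 -113:52 -110:50 -107:48 -104:52 -101:52 -98:52 -95:51 -92:52 -89:52 -86:51 -83:51 -80:51 -77:51 -74:50 -71:52 -68:52 -65:51 -62:52 -59:51 -56:52 -53:52 -50:51 -47:52 -44:51 -41:52 -38:52 -35:52 -32:51 -29:52 -26:52 -23:51 -20:51 -17:51 -14:51 -11:52 -8:51 -5:51 -2:51 0:51 3:31 6:31 9:30 12:53 15:52 18:50 21:49 24:50 27:50 30:52 33:51 36:52 39:53 42:53 45:54 48:54 51:54 54:55 57:56 60:57 63:56 66:57 69:59 72:62 75:63 78:66 81:69 84:71 87:73 90:73 93:73 96:74 99:73 102:73 105:73 108:74 111:74 114:73 117:74 120:72 
y -0.05
-126:-1 -123:-1 -120:28 -117:52 -113:52 -110:29 -107:27 -104:28 -101:27 -98:28 -95:28 -92:28 -89:27 -86:28 -83:27 -80:27 -77:27 -74:27 -71:28 -68:27 -65:27 -62:27 -59:27 -56:43 -53:51 -50:51 -47:52 -44:52 -41:51 -38:52 -35:51 -32:51 -29:51 -26:51 -23:52 -20:51 -17:51 -14:52 -11:52 -8:51 -5:52 -2:51 0:51 3:52 6:52 9:58 12:57 15:55 18:54 21:53 24:54 27:53 30:53 33:53 36:54 39:54 42:54 45:55 48:54 51:55 54:56 57:56 60:57 63:57 66:56 69:58 72:60 75:63 78:65 81:68 84:70 87:73 90:73 93:73 96:73 99:73 102:73 105:73 108:73 111:73 114:73 117:73 120:72 
y -0.006
-126:-1 -123:-1 -120:33 -117:52 -113:52 -110:46 -107:45 -104:45 -101:45 -98:45 -95:45 -92:45 -89:45 -86:46 -83:46 -80:46 -77:46 -74:45 -71:45 -68:45 -65:46 -62:46 -59:45 -56:45 -53:45 -50:46 -47:45 -44:44 -41:45 -38:46 -35:45 -32:46 -29:46 -26:46 -23:45 -20:45 -17:45 -14:45 -11:45 -8:45 -5:44 -2:45 0:44 3:45 6:45 9:45 12:45 15:45 18:45 21:45 24:44 27:45 30:44 33:46 36:45 39:44 42:46 45:45 48:45 51:47 54:51 57:53 60:53 63:52 66:53 69:57 72:60 75:63 78:65 81:67 84:71 87:73 90:73 93:74 96:74 99:72 102:73 105:74 108:73 111:73 114:74 117:72 120:72 
y profile at rim/pack
-80:nan -78:nan -76:nan -74:44 -72:46 -69:45 -67:44 -65:36 -63:32 -61:49 -59:42 -57:49 -55:42 -53:49 -51:41 -49:48 -47:48 -45:47 -43:48 -41:40 -39:41 -37:49 -35:50 -33:47 -31:48 -29:48 -27:49 -25:48 -23:48 -21:44 -19:48 -17:49 -15:48 -13:49 -11:48 -9:47 -7:41 -5:45 -3:46 -1:45 0:45 2:46 4:45 6:44 8:41 10:50 12:52 14:52 16:52 18:51 20:52 22:52 24:52 26:51 28:52 30:52 32:51 34:51 36:52 38:51 40:51 42:52 44:52 46:52 48:51 50:52 52:52 54:52 56:51 58:52 60:51 62:51 64:50 66:47 68:45 70:45 72:45 74:42 76:0 78:-1 80:-1
  return _methods._mean(a, axis=axis, dtype=dtype,
  ret = ret.dtype.type(ret / rcount)
```

```bash
cat > h.py <<'E'
from station import *
import numpy as np
from scipy.spatial.transform import Rotation
a=np.radians(63.02-90); ex=np.array([np.cos(a),np.sin(a),0]); ey=np.array([-np.sin(a),np.cos(a),0])
O=np.array([.5478,-.1699,0])-.0295*ex
def W(x,y,z): return O+ex*x+ey*y+np.array([0,0,z])
def C(p): p=np.asarray(p)-O; return np.round([p@ex*1e3,p@ey*1e3,p[2]*1e3],1)
def F(): 
    f=np.asarray(read_force()); return np.round([f@ex,f@ey,f[2]],2)
def quat(s):
    x=np.array([0,0,-1.]); y=s*ey; return Rotation.from_matrix(np.stack([x,y,np.cross(x,y)],1)).as_quat()
E
python3 - <<'E'
from h import *
t0=read_t()
for s in(1,-1): print(s,solve_ik(W(-.044,.037,.13),quat(s)))
qs=[(abs(solve_ik(W(-.044,.037,.13),quat(s))[5]),s) for s in(1,-1) if solve_ik(W(-.044,.037,.13),quat(s)) is not None]
s=min(qs)[1]; print(s)
grip(0.0); movep(W(-.044,.037,.23),quat(s)); print(C(read_tcp_pos()),F(),read_t())
movel(W(-.044,.037,.065),max_speed=.12); wait(.2)
print(C(read_tcp_pos()),F(),read_grip_width(),read_t())
import cv2
for n in("top","side"): cv2.imwrite(f"pics/{n}1.png",get_image(n)["color"][:,:,::-1])
E
```

```text
1 [-4.37247606e-01  4.12939309e-01  1.56877869e+00 -4.44089210e-16
  1.15987466e+00 -1.53715410e+00]
-1 [-4.37247606e-01  4.12939309e-01  1.56877869e+00 -4.44089210e-16
  1.15987466e+00  1.60443855e+00]
1
[-44.2  37.6 230. ] [ 0.48 -0.08 -0.2 ] 4.0417
[-43.8  37.   65.3] [-0.2  -0.4  -0.27] 0.00028161032960337656 5.7667
```

View pics/side1.png

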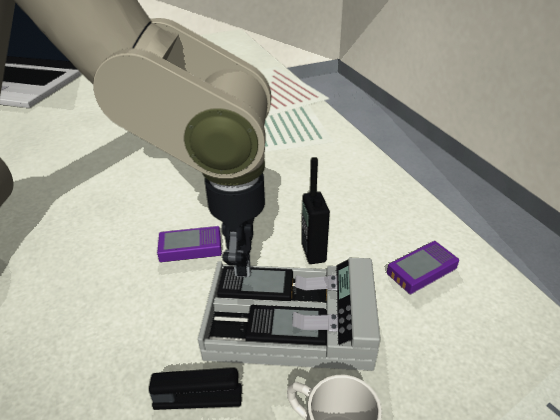

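View pics/top1.png

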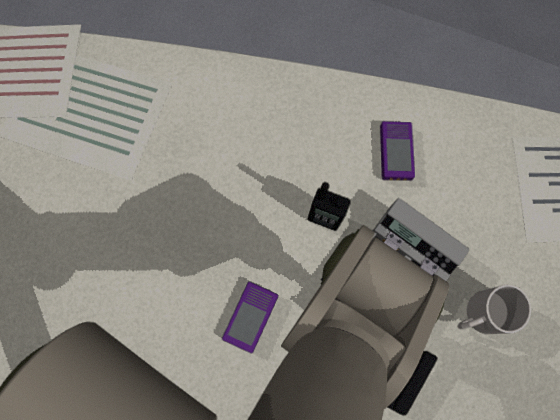

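The side view shows the shut fingertips at about (240,270), over the left pack behind its middle. Nothing else is near them. I'll press down next.

```bash
python3 - <<'E'
from h import *
b=F(); print(b)
movel(W(-.044,.037,.055),max_speed=.05)
z=.055
while z>.045:
    z-=.0005; movel(W(-.044,.037,z),max_speed=.02); wait(.03)
    f=F()
    if f[2]>1: print(round(z*1e3,1),C(read_tcp_pos()),f)
    if f[2]>14: break
print(z,read_t())
E
```

```text
[ 0.06 -0.64 -0.32]
52.0 [-43.9  37.   52.1] [0.68 0.54 1.21]
51.5 [-43.9  37.   52.1] [-1.37 -0.07  7.81]
51.0 [-43.8  37.   52. ] [-2.56 -0.41 11.78]
50.5 [-43.6  37.1  52. ] [-4.43 -0.72 17.31]
0.050499999999999996 8.7667
```

```bash
python3 - <<'E'
from h import *
x=-.044; z=.0505
while x<.0:
    x+=.002
    movel(W(x,.037,z),max_speed=.03)
    f=F()
    z-=np.clip((18-f[2])/11*.5,-.6,.4)*1e-3
    print(round(x*1e3),round(z*1e3,2),C(read_tcp_pos()),f)
    if f[0]<-14 or f[2]>35: break
print(x,z,read_t())
import cv2
cv2.imwrite("pics/side2.png",get_image("side")["color"][:,:,::-1])
E
```

```text
-42 50.41 [-41.3  37.1  52. ] [-2.87 -0.16 16.05]
-40 50.34 [-39.2  37.1  52. ] [-2.49  0.   16.42]
-38 50.32 [-37.1  37.1  52. ] [-2.78 -0.37 17.52]
-36 50.29 [-35.2  37.1  52. ] [-3.22  0.15 17.32]
-34 50.26 [-33.1  37.1  52. ] [-2.67 -0.19 17.43]
-32 50.25 [-31.1  37.1  52. ] [-2.75  0.09 17.68]
-30 50.3 [-29.7  37.1  52. ] [-5.53  0.38 19.14]
-28 50.38 [-28.   37.1  52. ] [-6.13  0.93 19.88]
-26 50.48 [-26.2  37.2  52. ] [-6.660e+00 -2.000e-02  2.005e+01]
-24 50.56 [-24.4  37.2  52. ] [-7.17  0.03 19.81]
-22 50.56 [-22.3  37.2  52. ] [-6.3  -0.36 18.05]
-20 50.5 [-20.   37.2  52. ] [-5.64  0.82 16.68]
-18 50.44 [-18.   37.2  52. ] [-5.51  0.7  16.65]
-16 50.4 [-15.9  37.2  52. ] [-5.93  0.6  17.19]
-14 50.35 [-13.9  37.2  52. ] [-5.66  0.29 16.8 ]
-12 50.33 [-11.9  37.1  52. ] [-6.36 -0.36 17.59]
-10 50.32 [-9.9 37.2 52. ] [-5.23  0.19 17.67]
-8 50.29 [-7.8 37.1 52. ] [-4.74 -0.3  17.4 ]
-6 50.27 [-5.9 37.1 52. ] [-6.42  0.02 17.59]
-4 50.25 [-3.8 37.1 52. ] [-5.43  0.33 17.67]
-2 50.26 [-1.8 37.2 52. ] [-5.74  0.53 18.08]
0 50.24 [ 0.2 37.2 52. ] [-5.23  0.12 17.67]
2.7755575615628914e-17 0.050242727272727286 14.2667
```

View pics/side2.png

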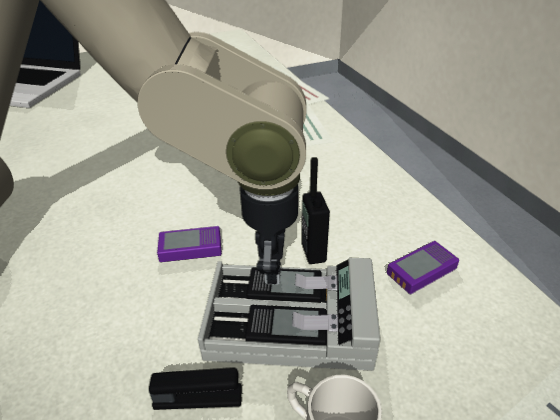

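Force shows the leaf engaged from about x −30 mm, and the pack moved with the fingertips. In the picture the left tail is now at about (248,283). I'll continue until it stops.

```bash
python3 - <<'E'
from h import *
x=0.; z=.05024
while x<.0125:
    x+=.001
    movel(W(x,.037,z),max_speed=.03)
    f=F()
    z-=np.clip((18-f[2])/11*.5,-.6,.4)*1e-3
    print(round(x*1e3),round(z*1e3,2),C(read_tcp_pos()),f)
    if f[0]<-11 or f[2]>30: break
print(x,z,read_t())
import cv2
cv2.imwrite("pics/side3.png",get_image("side")["color"][250:370,190:390,::-1].repeat(4,0).repeat(4,1))
E
```

```text
1 50.24 [ 1.  37.2 52. ] [-5.22  0.14 17.92]
2 50.28 [ 2.  37.2 52. ] [-5.24 -0.66 18.88]
3 50.26 [ 3.  37.2 52. ] [-6.04 -0.04 17.62]
4 50.3 [ 4.  37.2 52. ] [-6.71  1.05 18.9 ]
5 50.27 [ 5.  37.2 52. ] [-6.15 -0.23 17.26]
6 50.27 [ 6.  37.2 52. ] [-5.33  0.22 18.  ]
7 50.31 [ 7.  37.2 52. ] [-6.18 -0.87 19.03]
8 50.28 [ 8.  37.2 52. ] [-5.8  -0.52 17.21]
9 50.34 [ 8.5 37.2 52. ] [-8.67 -0.68 19.45]
10 50.53 [ 8.5 37.2 52. ] [-11.55   0.04  22.2 ]
0.010000000000000002 0.050534090909090904 16.8167
```

View pics/side3.png

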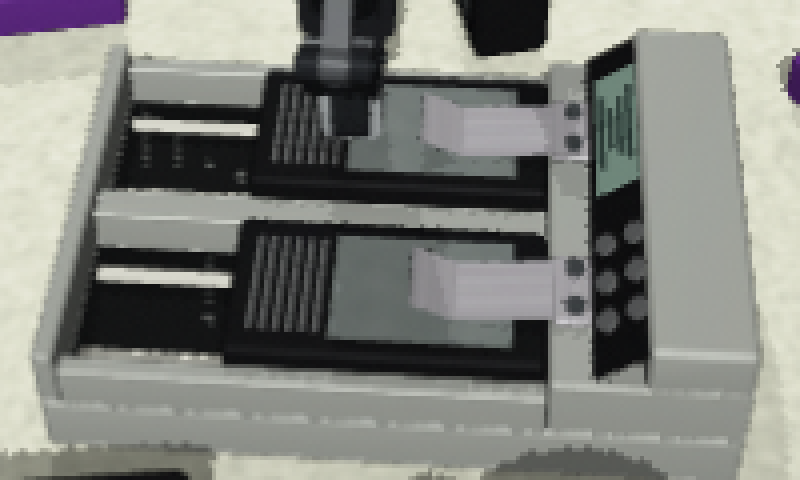

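The force rose to a hard stop after about 52 mm of travel. The picture shows the left pack's nose at the contact block (about 547,200 in the crop), level with the right pack and under the leaf. I'll lift straight off and check.

```bash
python3 - <<'E'
from h import *
import cv2
movel(W(.0095,.037,.060),max_speed=.03); movel(W(.0095,.037,.22),max_speed=.15)
movep([.30,.20,.3],read_eef_rot()); wait(.3)
print(F(),read_t())
p=get_image("top")
cv2.imwrite("pics/top4.png",cv2.resize(p["color"][190:370,300:480,::-1],None,fx=3.3,fy=3.3,interpolation=cv2.INTER_CUBIC))
s=get_image("side");cv2.imwrite("pics/side4.png",s["color"][:,:,::-1])
K=np.array([[p["fx"],0,p["cx"]],[0,p["fy"],p["cy"]],[0,0,1]],float)
v,u=np.mgrid[0:420,0:560]
n=cv2.undistortPoints(np.stack([u,v],-1).reshape(-1,1,2).astype(np.float64),K,p["dist_coeffs"]).reshape(420,560,2)
d=p["depth"]; P=(np.concatenate([n*d[...,None],d[...,None]],-1)@p["T"][:3,:3].T+p["T"][:3,3]).reshape(-1,3)
q=np.stack([(P-O)@ex,(P-O)@ey,P[:,2]],1)*1e3
for lo,hi in((25,50),(-50,-25)):
    m=(q[:,1]>lo)&(q[:,1]<hi)
    print([(x,round(float(np.median(q[m&(abs(q[:,0]-x)<1)][:,2])),1)) for x in range(-40,-16,2)], 'top', [round(float(np.median(q[m&(abs(q[:,0]-x)<4)][:,2])),1) for x in (-15,0,15,25)])
for k in("radio","mug","stapler","pack_a"): print(k,[(np.round(r["location"],3).tolist(),round(r["conf"],2)) for r in recognise(p,k)])
E
```

```text
[ 0.62 -0.73 -1.04] 20.4
[(-40, 27.4), (-38, 28.1), (-36, 27.3), (-34, 27.7), (-32, 28.0), (-30, 27.5), (-28, 41.4), (-26, 50.8), (-24, 51.1), (-22, 50.1), (-20, 50.2), (-18, 50.9)] top [51.3, 51.6, 51.7, 51.6]
[(-40, 27.1), (-38, 26.9), (-36, 27.5), (-34, 27.2), (-32, 27.1), (-30, 27.8), (-28, 39.5), (-26, 50.2), (-24, 51.3), (-22, 51.2), (-20, 51.6), (-18, 51.5)] top [51.5, 51.5, 51.3, 51.4]
radio [([0.634, -0.04, 0.112], 0.7), ([0.556, -0.216, 0.054], 0.25)]
mug [([0.526, -0.371, 0.054], 0.89)]
stapler [([0.386, -0.228, 0.047], 0.61)]
pack_a [([0.518, -0.197, 0.054], 0.93), ([0.553, -0.129, 0.052], 0.92), ([0.447, 0.057, 0.025], 0.57)]
```

View pics/top4.png

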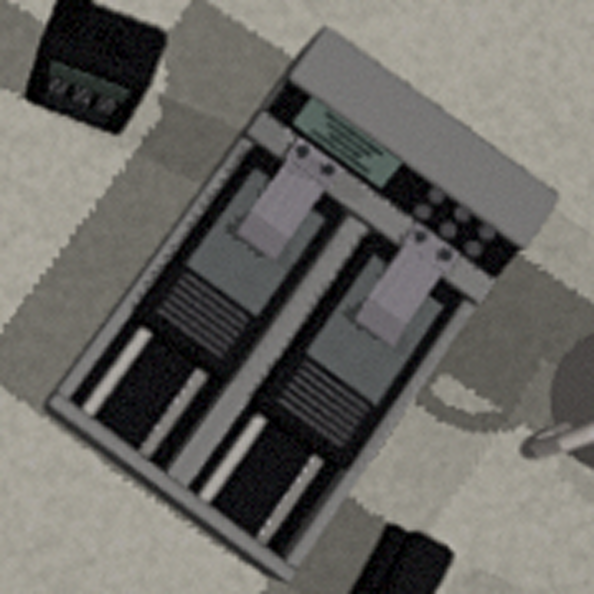

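View pics/side4.png

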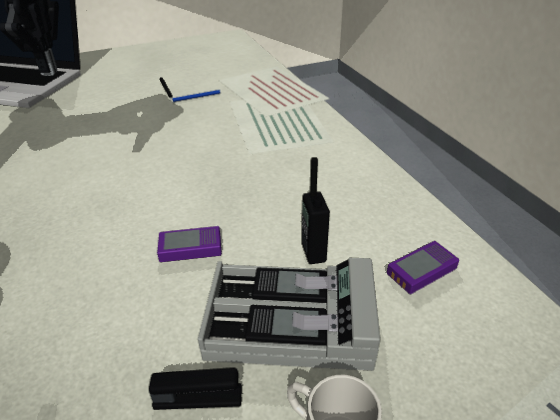

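Both packs' tails lie at cradle x ≈ −28 mm, so they match. Both tops are flat at about 51.5 mm with a leaf on each. The radio, mug and stapler haven't moved.

```bash
python3 -c "
from station import *
close_job(); print(read_t())"
```

```text
the job is handed in; nothing more can be done
the job is handed in; nothing more can be done
```

The pack in the left pocket is now fully home under its leaf spring, and I handed the job in at about 20 s on the robot's clock. I pressed on its top with the shut fingertips at about 16–20 N and slid it about 52 mm. It came up hard against the contact block, where forward force rose to 11.5 N and downward force to 22 N. Then I lifted straight off.

**Last checks:**
- **Packs:** both tails are at cradle x ≈ −28 mm, where a pack that is home should have its tail. Both tops are flat at about 51.5 mm (52 nominal), and in the pictures each leaf lies on its pack.
- **Bystanders:** the radio, mug and stapler are within about 3 mm of where they were first detected, which is within the recognition accuracy.
- **Robot:** the arm is clear, touching nothing.

The leaf angles were only seen in the pictures, not measured. The last recognition also reported a second "radio" in the conditioner with low confidence (0.25). I took it as a false detection. No check failed.

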